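# File a slide page in a lever arch file

### The job

File the white slide page in the open lever arch file: lift the file's lever until the rings spring open, ease the page down over both posts, without forcing it, until it lies flat on the divider, then press the lever down with shut fingers until it clicks fully home and the rings are closed. The lever is thin bent metal: while pressing it shut, never push with more than 25 N. Leave the forceps, marker and timer where they lie.

Things in the scene. Friction and masses are not known exactly. Their poses are not given: they have to be found in the camera images.
- lever_arch_file: grey A5 lever arch file lying open and flat, fixed. Origin on the worktop midway between its two posts; x runs along the spine, away from the robot; y to the spine and front cover; z up. Boards 225 mm long (x +-112), 3 mm thick: back cover y -125..58, spine y 62..135, front cover y 139..322. On the back cover a grey plastic divider, top at z = 6, x +-102, y -115..12
- post_far (a point): foot of the fixed steel post at x = 40, y = 0 in the file's frame, on the divider's top face (z = 6 mm). The post is upright, 5 mm thick, with a domed top 42 mm above this point
- post_near (a point): foot of the other, equal post, at x = -40, y = 0, z = 6 mm in the file's frame
- ring_shaft (a point): middle of the shaft on which both wire rings turn (x = 0, y = 36, z = 8 mm in the file's frame, along x). Rings at x = +-40, 5 mm wire: closed, each arches from the shaft to the top of its post (highest z = 55); open, it leans back over the spine to y = 80, no higher than z = 58
- lever_hinge (a point): the lever's hinge line (parallel to the file's x) at x = 76, y = 34, z = 22 mm in the file's frame. The closed lever points along +y over the spine: a 13 mm wide steel strip, ending in a black thumb piece 20 mm wide (x), 6 mm thick, 44..68 mm from the hinge; the open lever stands nearly upright here
- thumb_level (a point): point fixed to the file at x = 76, y = 90, z = 22 mm: where the centre of the thumb piece would be if the closed lever lay level. The lever's arm is bent by use, differently on each file: the lever at home slopes up or down by up to 0.18 rad, so the real thumb piece rests up to 10 mm higher or lower than this point and must be felt for
- lever (a joint): lever angle from its own home stop, rad: 0 = home, 1.1 or more = fully open. A catch holds it at 0: about 7 N up at the thumb piece takes it over the catch at 0.035 rad, then it springs open by itself. Pressing it shut takes up to about 16 N at the thumb piece; only in the last 2 mm, at 0.035, does it click home by itself onto a hard stop; let go above that, it springs open again
- rings (a joint): angle of the rings, rad: 0 = closed on the posts, 1.35 or more = fully open; driven by the lever
- slide_page: rigid white plastic page holding four glass slides: plate 130 (x) x 100 (y) x 5 mm, rims to 7 mm, 90 to 180 g. Origin at the centre of its underside, z up. Grip rib over its middle, 10 mm wide (x), y -38..26, top at z = 21. Filed, its axes are parallel to the file's: plate over the back cover, origin at x = 0, y = -38, z = 6 in the file's frame
- hole_far (a point): centre, at the underside, of the 6.5 mm through hole at x = 40, y = 38 of the page (near its +y edge); goes over post_far
- hole_near (a point): centre, at the underside, of the 6.5 mm through hole at x = -40, y = 38 of the page; goes over post_near
- forceps: steel forceps, 125 mm, lying between the page and the tube rack; leave alone
- marker: white and blue marker, 124 mm, lying behind the file; leave alone
- timer: white lab timer 66x62x18 mm, to the right; leave alone

How it is judged:
On the way, in this order (a step that is already met when the one before it is completed fails the run):
1. the lever is up and the rings have sprung open, the page still off the posts (value of joint lever above 1 rad and value of joint rings above 1.15 rad and distance between hole_far and post_far above 0.03 m), for 0.2 s.
2. the page lies flat on the divider with both posts through its holes, the rings still open (distance between hole_far and post_far below 0.0035 m and distance between hole_near and post_near below 0.0035 m and angle between slide_page's own z axis and vertical below 0.03 rad and value of joint lever above 0.9 rad), for 0.2 s.
At the end, for the whole second after the job is handed in: lever home (below 0.02 rad) and rings closed (below 0.04 rad); both holes of the page within 3.5 mm of their post's foot, page flat within 0.03 rad and at rest (distance between hole_far and post_far below 0.0035 m and distance between hole_near and post_near below 0.0035 m and angle between slide_page's own z axis and vertical below 0.03 rad and value of joint lever below 0.02 rad and value of joint rings below 0.04 rad and linear speed of slide_page below 0.01 m/s); the robot touches nothing.
It fails at once if the fingers push on the lever or another part of the file with more than 25 N once the page is on (distance between hole_far and post_far below 0.0035 m and distance between hole_near and post_near below 0.0035 m and angle between slide_page's own z axis and vertical below 0.03 rad and contact force between the fingers and lever_arch_file above 25 N).
It fails at once if the page is forced against the file with more than 40 N (contact force between slide_page and lever_arch_file above 40 N).
It fails at once if forceps, marker or timer are shifted by more than 15 mm (distance of any of forceps, marker, timer from where it was at the start of the episode above 0.015 m).
It also fails if it takes over 72 s, if anything falls off the work surface, if the arm or the gripper's body presses on something with over 40 N, if the wrist force passes 120 N, or if a joint passes its speed limit or range.

### The arm

A 6-joint arm with a two-finger parallel gripper is mounted at the origin on a cart in front of the work surface, level with it; the furniture and walls round the work are solid. World frame = base frame: x ahead of the robot, y to its left, z up, the work surface at z = 0. Lengths are in m, angles in rad, forces in N, time in s.
With the tool pointing down it reaches from about 0.25 to 0.725 m from the base axis. Payload 9.7 kg.
Tool frame: the origin (TCP) lies midway between the tips of the shut fingers; the grasp point (between the pads) lies bot.grasp_offset behind it (bot.grasp_offset is the distance from the TCP to the grasp point, in m); z points along the fingers, y is the line along which they close (so a half turn about z gives the same grasp; the last joint's range is limited). The gripper opens to 85 mm and grips with 20 to 120 N. Pads are 22 mm wide; open, the fingers measure 114 mm over their backs; the gripper's body (76 mm by 85 mm) begins 54 mm behind the grasp point. The pads swing forward as they close: fully open they stand 13 mm farther back than shut.
Start: joints at [-1.189, 0.087, 0.176, 1.66, 0, 1.571], TCP at [0.205, -0.51, 0.231] pointing down, gripper open.
Joint ranges: [-3.13, 3.13], [-0.85, 1.81], [-1.15, 1.24], [-2.2, 2.28], [-1.44, 1.52], [-3.14, 3.14]. Speed limits (rad/s): [2.22, 2.22, 2.57, 3.14, 3.14, 3.14].

### API

Orientations are given as [roll, pitch, yaw] about the fixed x, y, z axes, in that order (R = Rz(yaw) Ry(pitch) Rx(roll)).
In Python, from rig import bot gives the robot as it stands. The module is installed in compiled form; this text tells all that it offers.
- The arm moves only by the shell command python3 -m handwheel 'ROWS' [OPENING] [FORCE]. ROWS is JSON, a list of rows, each a list of 2 entries, a list of its own where there are three numbers: the shift along the tool's x, y, z in cm, then the turn, a rotation vector about the tool's x, y, z in rad. In form: [[[x, y, z], [rx, ry, rz]], ...]. A call has 1 to 10 rows; each row shifts and turns the commanded pose from where the row before left it, along the tool's axes as they then stand; what a row does not reach is not made up. A row lasts 1/8 s, in which the tool goes at most 62.5 mm and 10.7 degrees, less where a joint would pass 70% of its speed; a pose out of reach is approached as far as the arm can. A call with a gripper value outside its range is refused whole. OPENING is the closure, from 0 (fully open) to 1 (shut), set as the call begins (- or left out, the last holds). The fingers move at their own pace and stop on an object; FORCE is the grip in N (left out, the last holds). Time passes only in rows, so rows that do not move let the fingers close. It gives the time, the measured TCP pose, the force, the opening and the grip force at its end, in the units of the state.
- bot.read_state(): the state, without advancing time (a new reading comes with each control period).
- bot.read_camera(name): name is "side" or "top"; returns the picture (384x512x3 uint8, blue, green, red); there is no depth.
- bot.camera_params(name): a dict with "vfov" (degrees; the focal length in pixels is half the picture's height over the tangent of half this angle, whatever the lens; pixels are square), "cx", "cy" (the principal point, pixels), "cam_to_world" (4x4, takes a point from camera to world coordinates). Camera axes: x right, y up, looking along -z (the intrinsics and any distortion apply to the point x, -y, -z); pixel columns grow to the right and rows downward; lengths in m; the calibration is good to about 2 mm. A picture is of the moment at which its call begins. camera_params takes no time and is no camera call.
- bot.finish_job(): hands the job in; it is judged then, once.
Trained networks look in the newest picture that a camera, given by its name, has taken for a name from the list of things; names that differ only in an ending like _2 or _b are one class to them, and where a whole thing is asked for, a point or a joint stands for the part that bears it (a point fixed in the world has none). Each returns a list of dicts, best first, with "confidence" (0 to 1); they miss things now and then, are a little off and sometimes report something else, mostly with a low value. They report only what shows in the picture. A call takes as long as a camera call.
- bot.trace(label, camera): "pixels" (384x512 bool, what is visible of it) and "box" ([left, top, width, height] in pixels, round what is visible of it).
The state is a dict: "time_s": time; "joint_pos": joint angles; "joint_vel": joint speeds; "joint_torque": joint torques, N m; "position": TCP position; "eef_rot": TCP orientation; "force": force on the tool from outside, world axes, zero at the start; "moment": the same for the moment, N m; "grip_width": opening from 0.0 (shut) to 1.0 (fully open); "gripper_force": force on a finger pad.
Only numpy, scipy, OpenCV 4.12 (cv2) and the standard library are available. Lean on these libraries where they do the work, as an engineer would, in place of code of your own. Each camera call takes 0.05 s, during which the arm holds its last target. There are 200 camera calls.

## Working session

There is one attempt and no reset: what is moved stays moved. The work goes in short steps, Python scripts to look and compute and a shell command to move; the robot and the scene stay as the last step left them, time stands still between calls to the robot, and variables do not carry over. Pictures are saved under pics/ and viewed, at most 10 in all, crops included, and the job is handed in when it is done.

```bash
mkdir -p pics; ls; python3 - <<'E'
from rig import bot
import cv2,numpy as np
s=bot.read_state(); print({k:np.round(v,3).tolist() for k,v in s.items()}, bot.grasp_offset)
for c in("side","top"):
    cv2.imwrite(f"pics/{c}0.png",bot.read_camera(c)); p=bot.camera_params(c); print(c,{k:(np.round(v,4).tolist()) for k,v in p.items()})
    for l in("lever_arch_file","slide_page","lever","forceps","marker","timer"):
        for d in bot.trace(l,c)[:2]: print(l,round(d["confidence"],2),d["box"],int(d["pixels"].sum()))
E
```

```text
pics
{'time_s': 0.0, 'joint_pos': [-1.189, 0.087, 0.175, 1.66, -0.0, 1.571], 'joint_vel': [-0.002, -0.0, -0.001, 0.0, 0.001, 0.001], 'joint_torque': [0.0, -52.039, 46.48, 0.016, -0.0, -0.0], 'position': [0.205, -0.51, 0.231], 'eef_rot': [-3.14, 0.0, 0.382], 'force': [-0.643, -0.006, 0.129], 'moment': [0.016, -0.033, -0.063], 'gripper_force': 0.0, 'grip_width': 1.005} 0.0187
side {'vfov': 46.2787, 'cx': 253.0801, 'cy': 188.9086, 'cam_to_world': [[0.9727, 0.0965, -0.2111, 0.2663], [-0.232, 0.44, -0.8675, -1.2172], [0.0091, 0.8928, 0.4503, 0.6387], [0.0, 0.0, 0.0, 1.0]]}
lever_arch_file 0.87 [190.7, 146.3, 75.6, 56.3] 3637
lever_arch_file 0.23 [275.0, 209.8, 17.8, 16.5] 70
slide_page 0.71 [206.2, 226.8, 55.4, 31.9] 1205
slide_page 0.48 [191.3, 144.3, 75.3, 57.3] 3764
lever 0.47 [245.2, 161.2, 6.4, 12.6] 42
lever 0.27 [204.6, 228.0, 56.1, 31.1] 1197
forceps 0.55 [272.5, 210.0, 23.2, 19.6] 86
marker 0.41 [286.0, 168.6, 19.1, 14.6] 96
top {'vfov': 55.9915, 'cx': 257.5868, 'cy': 196.5096, 'cam_to_world': [[-0.0251, 0.9689, -0.2463, 0.3188], [-0.9997, -0.0246, 0.0053, -0.1251], [-0.001, 0.2463, 0.9692, 1.0119], [0.0, 0.0, 0.0, 1.0]]}
lever_arch_file 0.88 [68.0, 179.9, 166.7, 92.0] 12273
slide_page 0.83 [292.2, 217.5, 37.8, 49.1] 1601
marker 0.58 [172.5, 140.3, 40.7, 16.5] 202
timer 0.7 [351.4, 261.7, 32.0, 29.7] 580
timer 0.17 [64.6, 180.4, 172.2, 92.7] 12417
```

```bash
python3 - <<'E'
import cv2
a=cv2.imread("pics/top0.png")[130:300,50:400]; cv2.imwrite("pics/t0c.png",cv2.resize(a,(800,389),interpolation=cv2.INTER_CUBIC))
a=cv2.imread("pics/side0.png")[130:280,170:370]; cv2.imwrite("pics/s0c.png",cv2.resize(a,(800,600),interpolation=cv2.INTER_CUBIC))
E
```

```text
(no output)
```

View pics/t0c.png

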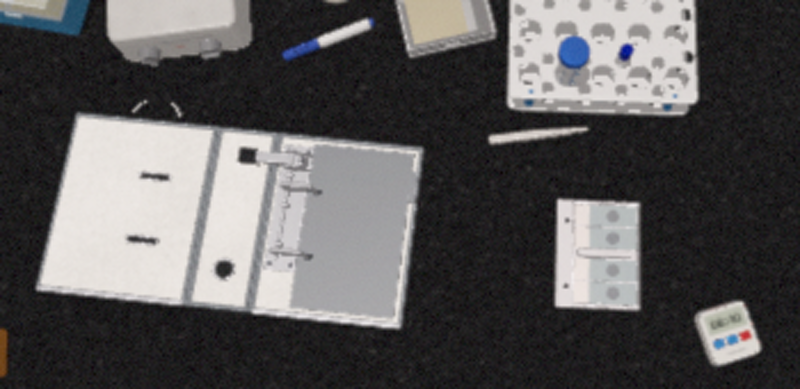

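View pics/s0c.png

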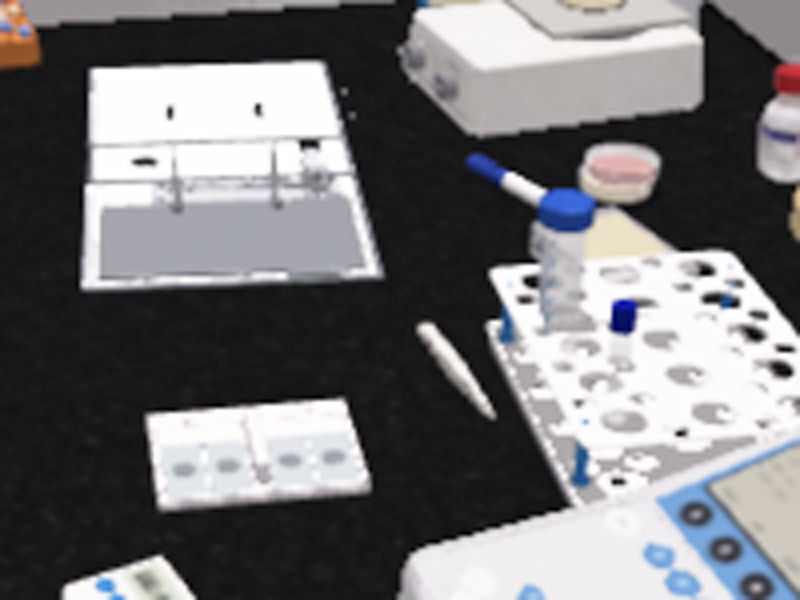

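The top view shows the file at left: thumb piece near px (158,198), post tops near (190,213) and (185,242). The page is at right with holes toward +y at (298,226) and (297,255). Next I fit poses from both outlines.

```bash
cat > h.py <<'E'
from rig import bot
import cv2,numpy as np
from scipy.optimize import least_squares
from scipy.spatial.transform import Rotation as R
P={c:bot.camera_params(c) for c in("side","top")}
def f(c): return 192/np.tan(np.radians(P[c]["vfov"])/2)
def proj(c,X):
    T=P[c]["cam_to_world"]; q=(np.atleast_2d(X)-T[:3,3])@T[:3,:3]
    return np.c_[P[c]["cx"]+f(c)*q[:,0]/-q[:,2],P[c]["cy"]+f(c)*q[:,1]/q[:,2]]
def back(c,uv,z):
    T=np.array(P[c]["cam_to_world"]);uv=np.atleast_2d(uv); d=np.c_[(uv[:,0]-P[c]["cx"])/f(c),-(uv[:,1]-P[c]["cy"])/f(c),-np.ones(len(uv))]@T[:3,:3].T
    return T[:3,3]+d*((z-T[2,3])/d[:,2])[:,None]
def best(l,c): return max(bot.trace(l,c),key=lambda d:d["confidence"])
def contour(m):
    k,_=cv2.findContours(m.astype(np.uint8),cv2.RETR_EXTERNAL,cv2.CHAIN_APPROX_NONE)
    return max(k,key=cv2.contourArea)[:,0].astype(float)
def rectfit(cs,z,rect,x0,zfree=False):
    x1,x2,y1,y2=rect;cx,cy=(x1+x2)/2,(y1+y2)/2
    def r(p):
        o=[]
        for c,k in cs.items():
            w=back(c,k,p[3] if zfree else z)[:,:2]-p[:2];a=p[2]
            q=w@np.array([[np.cos(a),-np.sin(a)],[np.sin(a),np.cos(a)]])
            d=np.abs(q-[cx,cy])-[(x2-x1)/2,(y2-y1)/2]
            o.append(np.where((d>0).all(1),np.hypot(*d.T),d.max(1))*1000)
        return np.concatenate(o)
    s=least_squares(r,list(x0)+([z] if zfree else []),loss="soft_l1"); return s.x,np.median(np.abs(s.fun))
def tf(p,X,z=0):
    a=p[2];X=np.atleast_2d(X).astype(float);return np.c_[X[:,:2]@np.array([[np.cos(a),np.sin(a)],[-np.sin(a),np.cos(a)]])+p[:2],X[:,2]+z]
E
python3 - <<'E'
from h import *
np.set_printoptions(precision=4,suppress=True)
im={c:bot.read_camera(c) for c in P}
F=(-.1125,.1125,-.125,.322);G=(-.065,.065,-.05,.05)
for l,rect,z,x0 in(("lever_arch_file",F,.003,(.4,.15,-.1)),("slide_page",G,.006,(.35,-.3,0))):
    cs={c:contour(best(l,c)["pixels"]) for c in P}
    x0=(*back("top",cs["top"].mean(0),z)[0,:2]-(0 if l[0]=="s" else np.array([0,.1])),x0[2])
    for k in(["top"],["side"],["top","side"]):
        print(l,k,*rectfit({c:cs[c] for c in k},z,rect,x0),"zfree" if len(k)>1 else "",*(rectfit({c:cs[c] for c in k},z,rect,x0,True) if len(k)>1 else ()))
    p=rectfit(cs,z,rect,x0)[0]
    if l[0]=="l":
        pts=[(.04,0,.048),(-.04,0,.048),(.04,0,.006),(-.04,0,.006),(.076,.09,.025)]
    else: pts=[(.04,.038,.005),(-.04,.038,.005),(0,-.038,.021),(0,.026,.021)]
    for c in P:
        for u,v in proj(c,tf(p,pts)): cv2.drawMarker(im[c],(int(round(u*1)),int(round(v))),(0,0,255),0,3)
    print(tf(p,pts),proj("top",tf(p,pts)))
a=cv2.resize(im["top"][170:290,60:350],(800,331),interpolation=cv2.INTER_CUBIC);b=cv2.resize(im["side"][140:265,180:300],(276,268*287//268),interpolation=cv2.INTER_CUBIC)
o=np.zeros((600,800,3),np.uint8);o[:331]=a;o[331:600,:276]=b[:269];cv2.imwrite("pics/fit.png",o)
E
```

```text
lever_arch_file ['top'] [ 0.4886  0.0732 -0.1285] 2.587261869613708 
lever_arch_file ['side'] [ 0.4911  0.075  -0.1273] 1.8759850668747524 
lever_arch_file ['top', 'side'] [ 0.4896  0.0741 -0.1285] 2.6023784765881466 zfree [ 0.4897  0.0748 -0.1287  0.0023] 2.635676728692533
[[0.5292 0.069  0.048 ]
 [0.4499 0.0793 0.048 ]
 [0.5292 0.069  0.006 ]
 [0.4499 0.0793 0.006 ]
 [0.5765 0.1537 0.025 ]] [[184.8405 210.5563]
 [180.2748 239.6924]
 [187.7416 213.6417]
 [183.4172 241.659 ]
 [156.814  196.6119]]
slide_page ['top'] [ 0.444  -0.2771 -0.0437] 1.8132604682073867 
slide_page ['side'] [ 0.4466 -0.2794 -0.0553] 1.392126079061945 
slide_page ['top', 'side'] [ 0.4454 -0.2786 -0.0514] 2.1600875500522725 zfree [ 0.4455 -0.2775 -0.0503  0.0048] 1.8122250983583639
[[ 0.4873 -0.2427  0.005 ]
 [ 0.4074 -0.2386  0.005 ]
 [ 0.4434 -0.3165  0.021 ]
 [ 0.4467 -0.2526  0.021 ]] [[298.1368 225.571 ]
 [298.1776 254.1852]
 [326.4663 239.7007]
 [303.1538 239.0935]]
```

View pics/fit.png

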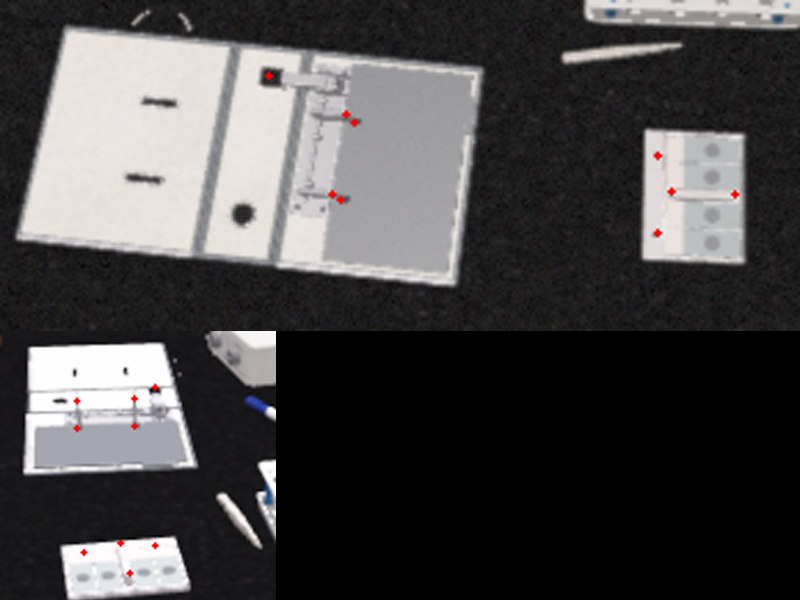

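The overlay roughly agrees, but the file's outline is distorted: its left and right edges lean by different angles. I'll include lens distortion in a joint fit using the known sizes.

```bash
cat >> h.py <<'E'
import os,json
K=json.load(open("k.json")) if os.path.exists("k.json") else {"top":[0,0],"side":[0,0]}
I3=np.eye(3)
def dist(c): return np.array([*K[c],0,0],float)
def proj(c,X):
    T=np.array(P[c]["cam_to_world"]); q=(np.atleast_2d(X)-T[:3,3])@T[:3,:3]*[1,-1,-1]
    A=np.array([[f(c),0,P[c]["cx"]],[0,f(c),P[c]["cy"]],[0,0,1.]])
    return cv2.projectPoints(q.reshape(-1,1,3),np.zeros(3),np.zeros(3),A,dist(c))[0][:,0]
def back(c,uv,z):
    T=np.array(P[c]["cam_to_world"]);A=np.array([[f(c),0,P[c]["cx"]],[0,f(c),P[c]["cy"]],[0,0,1.]])
    n=cv2.undistortPoints(np.atleast_2d(uv).astype(float).reshape(-1,1,2),A,dist(c))[:,0]
    d=np.c_[n[:,0],-n[:,1],-np.ones(len(n))]@T[:3,:3].T
    return T[:3,3]+d*((z-T[2,3])/d[:,2])[:,None]
def rres(k,c,p,z,rect):
    x1,x2,y1,y2=rect; w=back(c,k,z)[:,:2]-p[:2];a=p[2]
    q=w@np.array([[np.cos(a),-np.sin(a)],[np.sin(a),np.cos(a)]])
    d=np.abs(q-[(x1+x2)/2,(y1+y2)/2])-[(x2-x1)/2,(y2-y1)/2]
    return np.where((d>0).all(1),np.hypot(*np.maximum(d,0).T),d.max(1))*1000
E
python3 - <<'E'
from h import *
import h
np.set_printoptions(precision=4,suppress=True)
F=(-.1125,.1125,-.125,.322);G=(-.065,.065,-.05,.05)
C={}
for c in P:
    bot.read_camera(c)
    C[c]=[contour(best(l,c)["pixels"]) for l in("lever_arch_file","slide_page")]
# masks are reported as pixels: outer contour is pixel centres, ~half a pixel inside
for cams in(["top"],["side"],["top","side"]):
  for n in(0,1,2):
    def r(p):
        for i,c in enumerate(cams): h.K[c]=[p[6+2*i]*(n>0),p[7+2*i]*(n>1)]
        o=[]
        for c in cams:
            o+=[rres(C[c][0],c,p[:3],.002,F),rres(C[c][1],c,p[3:6],.005,G)]
        return np.concatenate(o)
    s=least_squares(r,[.489,.074,-.1285,.445,-.278,-.05]+[0,0]*len(cams),loss="soft_l1",x_scale=[.01]*6+[.1]*2*len(cams))
    print(cams,n,s.x,"med",np.median(abs(s.fun)),"cost",s.cost)
json.dump({c:h.K[c] for c in P},open("k.json","w"))
E
```

```text
['top'] 0 [ 0.4888  0.0734 -0.1289  0.4443 -0.2764 -0.0634  0.      0.    ] med 1.6250022756326699 cost 614.6868811535641
['top'] 1 [ 0.4886  0.0756 -0.1276  0.4441 -0.2766 -0.063  -0.0324  0.    ] med 0.9612409610026684 cost 394.9811336641846
['top'] 2 [ 0.4881  0.0757 -0.1272  0.4434 -0.2773 -0.064  -0.1485  0.4305] med 0.8617694879642159 cost 317.9986261548529
['side'] 0 [ 0.4915  0.0758 -0.1326  0.4464 -0.2788 -0.0922  0.      0.    ] med 1.8705214552189946 cost 606.2834246696739
['side'] 1 [ 0.4905  0.0769 -0.1316  0.4451 -0.2813 -0.0873 -0.4768  0.    ] med 1.533170855305535 cost 506.2124373064012
['side'] 2 [ 0.4902  0.0772 -0.1328  0.4455 -0.2815 -0.1012 -1.9957 65.19  ] med 1.2657313194769995 cost 409.46576201779743
['top', 'side'] 0 [ 0.4895  0.0743 -0.1289  0.4451 -0.2773 -0.075   0.      0.      0.
  0.    ] med 1.787964251923138 cost 1398.3022600484678
['top', 'side'] 1 [ 0.4891  0.076  -0.1277  0.4446 -0.2778 -0.0737 -0.034   0.     -0.394
  0.    ] med 1.2479536103198463 cost 1096.004087037094
['top', 'side'] 2 [ 0.4888  0.0762 -0.1273  0.4443 -0.2784 -0.0725 -0.1269  0.3407 -1.6439
 55.1733] med 1.1648334916463008 cost 984.5932065180682
```

```bash
cat >> h.py <<'E'
def tcontour(im,box,s=6,m=4):
    l,t,w,hh=[int(v) for v in box]; l-=m;t-=m;w+=2*m;hh+=2*m
    g=cv2.resize(cv2.cvtColor(im[t:t+hh,l:l+w],cv2.COLOR_BGR2GRAY),None,fx=s,fy=s,interpolation=cv2.INTER_CUBIC)
    k=contour(g>(np.percentile(g,5)*.5+np.percentile(g,75)*.5))
    return (k[::3]+.5)/s-.5+[l,t]
E
python3 - <<'E'
from h import *
import h
np.set_printoptions(precision=4,suppress=True)
F=(-.1125,.1125,-.125,.322);G=(-.065,.065,-.05,.05)
C={}
for c in P:
    im=bot.read_camera(c)
    C[c]=[tcontour(im,best(l,c)["box"]) for l in("lever_arch_file","slide_page")]
for cams in(["top"],["side"],["top","side"]):
  for n in(0,1):
    def r(p):
        for i,c in enumerate(cams): h.K[c]=[p[6+i]*n,0]
        o=[]
        for c in cams:
            o+=[rres(C[c][0],c,p[:3],.002,F),rres(C[c][1],c,p[3:6],.005,G)]
        return np.concatenate(o)
    s=least_squares(r,[.489,.074,-.1285,.445,-.278,-.05]+[0]*len(cams),loss="soft_l1",x_scale=[.01]*6+[.1]*len(cams))
    print(cams,n,s.x,"med",np.median(abs(s.fun)),"cost",s.cost)
# page holes in top picture: blackhat peaks
im=bot.read_camera("top");g=cv2.resize(cv2.cvtColor(im[215:268,290:332],cv2.COLOR_BGR2GRAY),None,fx=6,fy=6,interpolation=cv2.INTER_CUBIC)
b=cv2.morphologyEx(g,cv2.MORPH_BLACKHAT,np.ones((30,30),np.uint8))[:,18:78]
for sl in((slice(30,120),30),(slice(190,290),190)):
    q=b[sl[0]].astype(float);q[q<.5*q.max()]=0;yy,xx=np.mgrid[:q.shape[0],:q.shape[1]]
    uv=[((q*xx).sum()/q.sum()+18.5)/6-.5+290,((q*yy).sum()/q.sum()+sl[1]+.5)/6-.5+215]
    h.K["top"]=[-.033,0];print(uv,q.max(),back("top",[uv],.006))
json.dump({"top":[-.033,0],"side":[0,0]},open("k.json","w"))
E
```

```text
['top'] 0 [ 0.488   0.0736 -0.1294  0.4443 -0.2762 -0.071   0.    ] med 0.8675927456728572 cost 671.7077331372113
['top'] 1 [ 0.4879  0.0754 -0.1279  0.4441 -0.2763 -0.0706 -0.0261] med 0.5363202487620455 cost 321.23317754759773
['side'] 0 [ 0.4899  0.0771 -0.1276  0.4452 -0.2789 -0.0688  0.    ] med 1.2381789494497544 cost 1012.1827467441791
['side'] 1 [ 0.4905  0.0762 -0.127   0.4458 -0.2774 -0.0688  0.2754] med 1.0871628388702885 cost 909.8519250169923
['top', 'side'] 0 [ 0.4887  0.0755 -0.1287  0.4447 -0.2763 -0.0704  0.      0.    ] med 0.9968083749465895 cost 2107.0974463637226
['top', 'side'] 1 [ 0.4884  0.0759 -0.1268  0.4449 -0.2765 -0.0706 -0.0289  0.2381] med 0.8054332378445439 cost 1551.2931590780036
[np.float64(297.69800245629244), np.float64(225.83006429706688)] 114.0 [[ 0.4863 -0.2414  0.006 ]]
[np.float64(297.1420915747275), np.float64(254.5017973693801)] 114.0 [[ 0.4063 -0.2357  0.006 ]]
```

Poses agree: page (0.444, -0.2764, yaw -0.071) and file (0.488, 0.0757, yaw -0.1275). Hole spacing comes out at 80.2 mm, as given. Next: the thumb piece from both views, and a planner that only prints moves.

```bash
cat >> h.py <<'E'
FILE=np.array([.4882,.0757,-.1275]);PAGE=np.array([.4440,-.2764,-.0707])
def need(xyz,yaw):
    s=bot.read_state();A=R.from_euler("xyz",s["eef_rot"]);B=R.from_euler("xyz",[np.pi,0,yaw])
    d=A.inv().apply(np.array(xyz)-s["position"])*100;r=(A.inv()*B).as_rotvec()
    print("need cm",np.round(d,2),"rot",np.round(r,3),"t",s["time_s"],"F",np.round(s["force"],1),"grip",round(s["grip_width"],3))
E
python3 - <<'E'
from h import *
np.set_printoptions(precision=4,suppress=True)
uv={}
for c in P:
    im=bot.read_camera(c);g=cv2.cvtColor(im,cv2.COLOR_BGR2GRAY)
    u,v=proj(c,tf(FILE,[(.076,.09,.025)]))[0];print(c,u,v)
    r=7;l,t=int(u)-r,int(v)-r;q=cv2.resize(g[t:t+2*r+1,l:l+2*r+1],None,fx=6,fy=6,interpolation=cv2.INTER_CUBIC)
    n,lab,st,ce=cv2.connectedComponentsWithStats((q<90).astype(np.uint8))
    for i in range(1,n):print(st[i]/6.,ce[i])
    i=1+np.argmax(st[1:,4]);uv[c]=(ce[i]+.5)/6-.5+[l,t];print(uv[c])
s=least_squares(lambda X:np.concatenate([proj(c,X)[0]-uv[c] for c in P]),[.57,.15,.022])
print(s.x,s.fun,"expected level",tf(FILE,[(.076,.09,.022)]))
for z in(.01,.022,.035):print(z,back("top",uv["top"],z),back("side",uv["side"],z))
need([.5765,.1557,.12],np.pi/2-.1275)
E
```

```text
side 246.11516612723725 163.76225160314502
[ 6.      9.      4.5     2.1667 46.3333] [48.9892 59.0252]
[246.7482 165.4209]
top 156.46846628718805 197.12333110322695
[  5.8333   5.       7.       6.1667 222.1667] [55.6977 48.4074]
[157.8663 197.6512]
[0.5756 0.1527 0.0196] [-0.3168  0.0763  0.0262 -0.27  ] expected level [[0.575  0.1553 0.022 ]]
0.01 [[0.5773 0.1555 0.01  ]] [[0.5816 0.1744 0.01  ]]
0.022 [[0.5742 0.1521 0.022 ]] [[0.5756 0.1478 0.022 ]]
0.035 [[0.5708 0.1485 0.035 ]] [[0.569 0.119 0.035]]
need cm [ 59.3  -47.97  11.13] rot [-0.     0.    -1.062] t 1.75 F [-0.3  1.1  0.6] grip 0.996
```

```bash
python3 -m handwheel '[[[0,0,0],[0,0,-0.177]],[[0,0,0],[0,0,-0.177]],[[0,0,0],[0,0,-0.177]],[[0,0,0],[0,0,-0.177]],[[0,0,0],[0,0,-0.177]],[[0,0,0],[0,0,-0.177]],[[4,1.6,0],[0,0,0]],[[5,2,0],[0,0,0]],[[5,2,0],[0,0,0]],[[5,2,0],[0,0,0]]]' 0.65 20
python3 -c "
from h import *
need([.5755,.1545,.12],np.pi/2-.1275)"
```

```text
time_s: 3.0
position: [0.3049, -0.3301, 0.2314]
eef_rot: [3.141, 0.0, 1.443]
force: [0.6, 0.3, 0.0]
grip_width: 0.352
gripper_force: 0.0
need cm [51.51 20.68 11.13] rot [0. 0. 0.] t 3.0 F [0.6 0.3 0. ] grip 0.352
```

```bash
python3 -m handwheel '[[[5.2,2.1,0],[0,0,0]],[[5.2,2.1,0],[0,0,0]],[[5.2,2.1,0],[0,0,0]],[[5.2,2.1,0],[0,0,0]],[[5.2,2.1,0],[0,0,0]],[[5.2,2.1,0],[0,0,0]],[[5.2,2.1,0],[0,0,0]],[[5.2,2.1,0],[0,0,0]],[[5,2,0],[0,0,0]],[[4,1.6,0],[0,0,0]]]'
python3 -c "
from h import *
need([.5755,.1545,.04],np.pi/2-.1275)"
```

```text
time_s: 4.25
position: [0.5715, 0.1466, 0.231]
eef_rot: [-3.142, 0.0, 1.445]
force: [0.2, -0.0, 0.1]
grip_width: 0.351
gripper_force: 0.0
need cm [ 0.83  0.3  19.1 ] rot [-0.     0.     0.001] t 4.25 F [ 0.2 -0.   0.1] grip 0.351
```

```bash
python3 -m handwheel '[[[0.8,0.3,4],[0,0,0]],[[0,0,5],[0,0,0]],[[0,0,5],[0,0,0]],[[0,0,4.6],[0,0,0]],[[0,0,0],[0,0,0]]]'
python3 -c "
from h import *
need([.5755,.1545,.006],np.pi/2-.1275)
a=bot.read_camera('side')[125:200,200:300];b=bot.read_camera('top')[160:235,120:220]
cv2.imwrite('pics/a1.png',np.hstack([cv2.resize(x,(400,300),interpolation=cv2.INTER_CUBIC) for x in(a,b)]))"
```

```text
time_s: 4.88
position: [0.5724, 0.1515, 0.0418]
eef_rot: [-3.135, 0.002, 1.444]
force: [-0.1, 0.1, 1.1]
grip_width: 0.35
gripper_force: 0.0
need cm [0.35 0.29 3.58] rot [-0.006  0.002  0.001] t 4.875 F [-0.1  0.1  1.1] grip 0.35
```

View pics/a1.png

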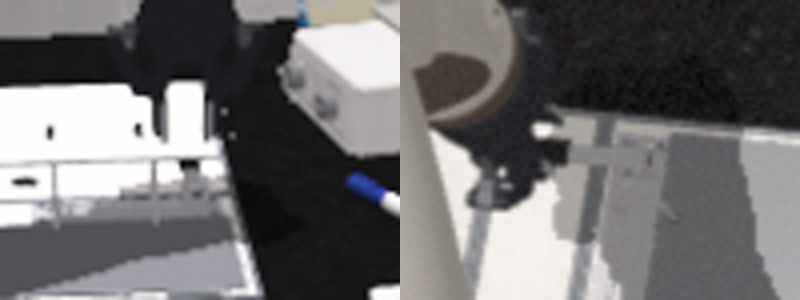

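The side view shows the fingers straddling the black thumb piece, near px (247,166). Descending.

```bash
python3 -m handwheel '[[[0.3,0.2,1.5],[0,0,0]],[[0,0,1.2],[0,0,0]],[[0,0,0.6],[0,0,0]],[[0,0,0],[0,0,0]]]' && python3 -m handwheel '[[[0,0,0.2],[0,0,0]],[[0,0,0],[0,0,0]],[[0,0,0],[0,0,0]],[[0,0,0],[0,0,0]],[[0,0,0],[0,0,0]]]' 1 40
```

```text
time_s: 5.48
position: [0.5768, 0.1547, 0.0117]
eef_rot: [-3.141, 0.0, 1.444]
force: [0.9, -0.5, 0.4]
grip_width: 0.348
gripper_force: 0.0
time_s: 6.1
position: [0.5771, 0.1549, 0.0113]
eef_rot: [3.141, -0.0, 1.444]
force: [-3.3, 0.3, 5.9]
grip_width: 0.221
gripper_force: 41.1
```

```bash
python3 -m handwheel '[[[0,0,-0.5],[0,0,0]],[[0,0,-0.6],[0,0,0]],[[-0.22,0,-1.1],[0,0,0]],[[-0.43,0,-1.03],[0,0,0]],[[-0.63,0,-0.92],[0,0,0]],[[-0.8,0,-0.78],[0,0,0]],[[-0.4,0,-0.3],[0,0,0]],[[0,0,0],[0,0,0]]]' && python3 -c "
from h import *
a=bot.read_camera('side')[125:200,200:300];b=bot.read_camera('top')[160:235,120:220]
cv2.imwrite('pics/a2.png',np.hstack([cv2.resize(x,(400,300),interpolation=cv2.INTER_CUBIC) for x in(a,b)]))"
```

```text
time_s: 7.1
position: [0.5737, 0.1299, 0.0623]
eef_rot: [-3.141, 0.0, 1.443]
force: [-2.1, -2.0, -7.3]
grip_width: 0.214
gripper_force: 39.7
```

View pics/a2.png

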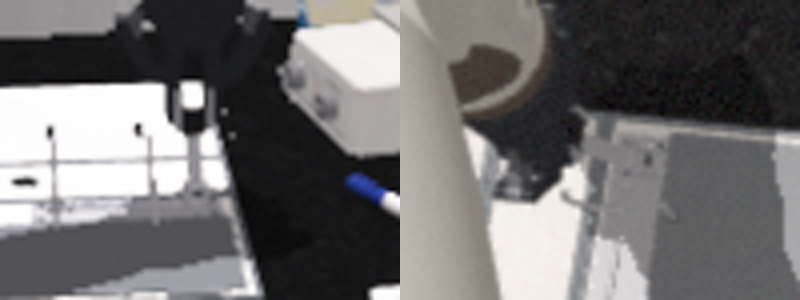

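The lever is held nearly upright between the fingers, and in the top view the far ring leans back over the spine. Release and rise.

```bash
python3 -m handwheel '[[[0,0,0],[0,0,0]],[[0,0,0],[0,0,0]],[[0,0,0],[0,0,0]],[[0,0,-3],[0,0,0]],[[0,0,-5],[0,0,0]],[[0,0,-5],[0,0,0]],[[0,0,-3],[0,0,0]],[[-5,-1,0],[0,0,0]],[[-5,-1,0],[0,0,0]],[[-5,-1,0],[0,0,0]]]' 0.65 && python3 -c "
from h import *
need([*tf(PAGE,[(0,-.002,0)])[0,:2],.06],np.pi/2-.0707)
a=bot.read_camera('side')[125:200,200:300];b=bot.read_camera('top')[160:235,120:220]
cv2.imwrite('pics/a3.png',np.hstack([cv2.resize(x,(400,300),interpolation=cv2.INTER_CUBIC) for x in(a,b)]))"
```

```text
time_s: 8.45
position: [0.5249, -0.0159, 0.223]
eef_rot: [3.14, -0.0, 1.445]
force: [0.7, -0.0, 0.2]
grip_width: 0.344
gripper_force: 0.0
need cm [-27.07  -4.76  16.29] rot [ 0.001 -0.    -0.056] t 8.45 F [ 0.7 -0.   0.2] grip 0.344
```

View pics/a3.png

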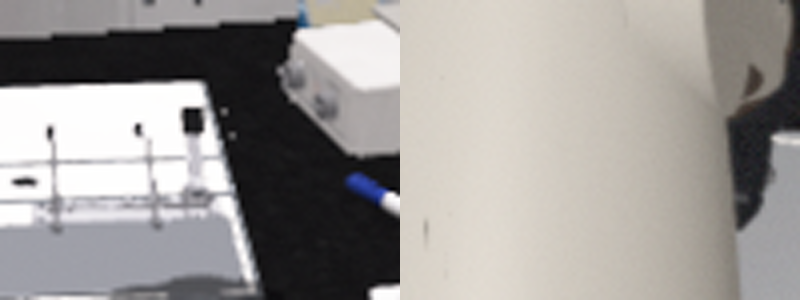

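Lever upright (thumb at side px (248,155)) and rings open. Now to the page.

```bash
python3 -m handwheel '[[[-5,-0.9,0],[0,0,0]],[[-5,-0.9,0],[0,0,0]],[[-5,-0.9,2],[0,0,0]],[[-5,-0.9,3],[0,0,0]],[[-5,-0.9,4],[0,0,0]],[[-2.1,-0.3,3],[0,0,-0.056]],[[0,0,2],[0,0,0]],[[0,0,0],[0,0,0]]]' && python3 -c "
from h import *
need([*tf(PAGE,[(0,-.002,0)])[0,:2],.012],np.pi/2-.0707)
im=bot.read_camera('top');cv2.imwrite('pics/top_open.png',im);s=bot.read_camera('side');cv2.imwrite('pics/side_open.png',s)
cv2.imwrite('pics/a4.png',np.hstack([cv2.resize(x,(400,600),interpolation=cv2.INTER_CUBIC) for x in(im[190:260,160:207],s[155:210,200:237])]))"
```

```text
time_s: 9.55
position: [0.4434, -0.2754, 0.0827]
eef_rot: [-3.14, -0.001, 1.5]
force: [-0.5, 0.5, 1.2]
grip_width: 0.355
gripper_force: 0.0
need cm [-0.3   0.08  7.07] rot [-0.002 -0.001 -0.001] t 9.55 F [-0.5  0.5  1.2] grip 0.355
```

View pics/a4.png

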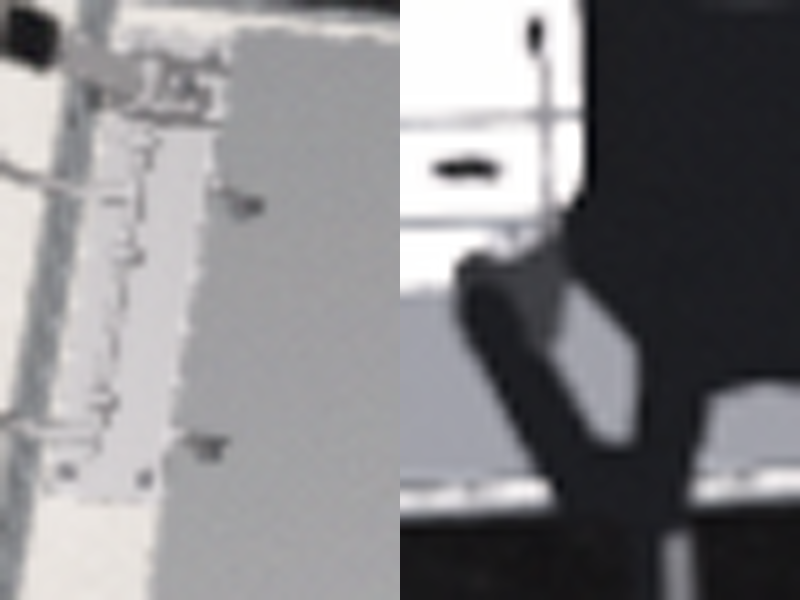

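Posts visible: feet near top px (188.5,214) and (184.3,242), consistent with the file fit. Grip the page.

```bash
python3 -m handwheel '[[[-0.2,0,3],[0,0,0]],[[0,0,2.5],[0,0,0]],[[0,0,1.0],[0,0,0]],[[0,0,0.4],[0,0,0]],[[0,0,0],[0,0,0]]]' && python3 -c "
from h import *
need([*tf(PAGE,[(0,-.002,0)])[0,:2],.012],np.pi/2-.0707)"
```

```text
time_s: 10.28
position: [0.4443, -0.2781, 0.0159]
eef_rot: [3.14, 0.001, 1.5]
force: [-1.1, 0.9, -0.9]
grip_width: 0.353
gripper_force: 0.0
need cm [-0.04 -0.04  0.39] rot [ 0.001  0.001 -0.   ] t 10.275 F [-1.1  0.9 -0.9] grip 0.353
```

```bash
python3 -m handwheel '[[[0,0,0.3],[0,0,0]],[[0,0,0],[0,0,0]],[[0,0,0],[0,0,0]],[[0,0,0],[0,0,0]],[[0,0,0],[0,0,0]],[[0,0,0],[0,0,0]]]' 1 40 && python3 -c "
from h import *
need([*tf(PAGE,[(0,-.002,0)])[0,:2],.012],np.pi/2-.0707)
np.set_printoptions(precision=4,suppress=True)
print(bot.read_state()['position'],bot.read_state()['joint_pos'])"
```

```text
time_s: 11.02
position: [0.4443, -0.2782, 0.0126]
eef_rot: [3.14, 0.001, 1.5]
force: [1.3, -0.2, 5.8]
grip_width: 0.103
gripper_force: 40.5
need cm [-0.02 -0.04  0.06] rot [ 0.001  0.001 -0.   ] t 11.025 F [ 1.3 -0.2  5.8] grip 0.103
[ 0.4443 -0.2782  0.0126] [-0.5595  0.0524 -0.2848  1.232   0.0001  1.0823]
```

```bash
python3 -m handwheel '[[[0,0,-1],[0,0,0]],[[0,0,-2.5],[0,0,0]],[[0,0,-3],[0,0,0]],[[0,0,0],[0,0,0.057]],[[0,0,0],[0,0,0]]]' && python3 -c "
from h import *
need([*tf(FILE,[(0,-.0398,0)])[0,:2],.076],np.pi/2-.1275)"
```

```text
time_s: 11.65
position: [0.4435, -0.2778, 0.0771]
eef_rot: [-3.141, -0.0, 1.443]
force: [0.5, 0.1, -1.5]
grip_width: 0.1
gripper_force: 39.8
need cm [31.65 -0.07  0.11] rot [-0. -0. -0.] t 11.65 F [ 0.5  0.1 -1.5] grip 0.1
```

```bash
python3 -m handwheel '[[[3,0,0],[0,0,0]],[[5,0,0],[0,0,0]],[[6,0,0],[0,0,0]],[[6,0,0],[0,0,0]],[[5,0,0],[0,0,0]],[[4,0,0],[0,0,0]],[[2.6,0,0],[0,0,0]],[[0,0,0],[0,0,0]],[[0,0,0],[0,0,0]]]' && python3 -c "
from h import *
need([*tf(FILE,[(0,-.0398,0)])[0,:2],.076],np.pi/2-.1275)
a=bot.read_camera('side');b=bot.read_camera('top');cv2.imwrite('pics/hs.png',a);cv2.imwrite('pics/ht.png',b)
cv2.imwrite('pics/a5.png',np.hstack([cv2.resize(x,(400,400),interpolation=cv2.INTER_CUBIC) for x in(a[140:205,190:255],b[190:260,160:230])]))"
```

```text
time_s: 12.78
position: [0.4836, 0.0351, 0.0765]
eef_rot: [-3.141, 0.001, 1.444]
force: [0.2, 0.9, -1.3]
grip_width: 0.102
gripper_force: 39.7
need cm [ 0.1  -0.06  0.05] rot [-0.001  0.001  0.   ] t 12.775 F [ 0.2  0.9 -1.3] grip 0.102
```

View pics/a5.png

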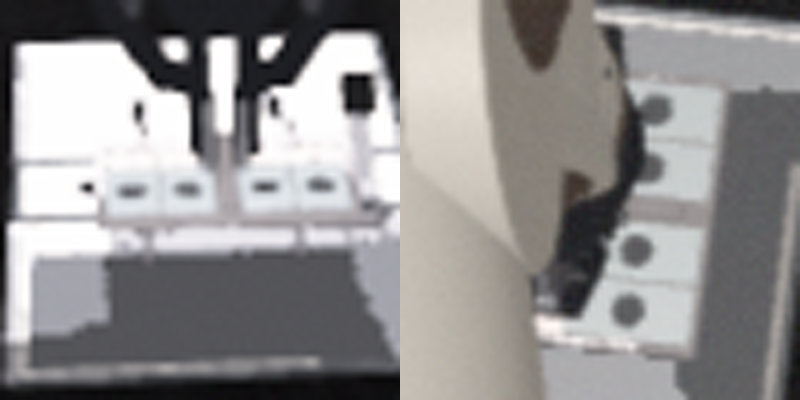

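The page hovers over the posts. The side view shows post feet at px (214,179) and (239,178), and four dark slide discs are visible in both views. I'll use the discs to measure page against file in camera terms.

```bash
cat > disc.py <<'E'
from h import *
np.set_printoptions(precision=4,suppress=True)
def discs(c,im,guess,r=3):
    g=cv2.cvtColor(im,cv2.COLOR_BGR2GRAY).astype(np.float32);s=8;out=[]
    for u,v in guess:
        l,t=int(round(u))-r,int(round(v))-r
        q=cv2.resize(g[t:t+2*r+1,l:l+2*r+1],None,fx=s,fy=s,interpolation=cv2.INTER_CUBIC)
        w=np.clip(.5*(np.percentile(q,10)+np.percentile(q,85))-q,0,None)
        n,lab,st,ce=cv2.connectedComponentsWithStats((w>0).astype(np.uint8));i=1+np.argmax(st[1:,4]);w=w*(lab==i)
        yy,xx=np.mgrid[:w.shape[0],:w.shape[1]]
        out.append([((w*xx).sum()/w.sum()+.5)/s-.5+l,((w*yy).sum()/w.sum()+.5)/s-.5+t])
    return np.array(out)
def inv(p,X): a=p[2];return (X[:,:2]-p[:2])@np.array([[np.cos(a),-np.sin(a)],[np.sin(a),np.cos(a)]])
S={}
g0={"top":np.array([(612,216),(612,239),(612,269),(612,293)])/2.286+[50,130],"side":np.array([(332,457),(290,459),(228,465),(184,470)])/4+[170,130]}
g1={"top":np.array([(655,110),(650,167),(636,250),(628,310)])*[1,70/400]/[1,1],"side":np.array([(321,184),(265,186),(187,188),(133,190)])*65/400+[190,140]}
g1["top"]=np.array([((u-400)*70/400+160,v*70/400+190) for u,v in[(655,110),(650,167),(636,250),(628,310)]])
if __name__=="__main__":
  s=bot.read_state()["position"];zb=s[2]-.0126
  tcp=inv(FILE,np.array([s]));print("tcp in file",tcp)
  for c,a,b in(("top","top0","ht"),("side","side0","hs")):
    A=discs(c,cv2.imread(f"pics/{a}.png"),g0[c]);B=discs(c,cv2.imread(f"pics/{b}.png"),g1[c])
    M=inv(PAGE,back(c,A,.006));print(c,"disc in page",M*1000)
    N=back(c,B,.006+zb)[:,:2];print("now, file frame",inv(FILE,N)*1000)
    ok=[0,2,3] if c=="top" else [0,1,2,3]
    r=least_squares(lambda p:((tf(p,np.c_[M,0*M[:,0]])[:,:2]-N)*1000)[ok].ravel(),[.488,.037,-.1275])
    print("page now (cam)",r.x,r.fun,"-> in file",inv(FILE,r.x[None,:2])*1000,"dyaw",r.x[2]-FILE[2])
E
python3 disc.py
```

```text
tcp in file [[ 0.0008 -0.0412]]
top disc in page [[ 47.2403 -18.5736]
 [ 19.8308 -18.5197]
 [-19.3023 -18.7782]
 [-46.9543 -19.0539]]
now, file frame [[ 46.1162 -56.0231]
 [ 21.1443 -54.635 ]
 [-19.0506 -57.536 ]
 [-46.8395 -57.5307]]
page now (cam) [ 0.4829  0.0379 -0.1147] [ 0.8452 -0.204  -0.4531  0.4254 -0.3921 -0.2214] -> in file [[ -0.493  -38.1487]] dyaw 0.01276085261324758
side disc in page [[ 48.5871 -16.9667]
 [ 21.0177 -16.6473]
 [-18.0569 -17.1874]
 [-45.5653 -17.734 ]]
now, file frame [[ 48.3854 -56.401 ]
 [ 20.8687 -56.1649]
 [-17.6391 -56.0992]
 [-45.5001 -56.2424]]
page now (cam) [ 0.4834  0.0369 -0.1382] [ 0.2114 -0.1902  0.2121  0.1906 -0.3775  0.0763 -0.046  -0.0767] -> in file [[  0.2162 -39.078 ]] dyaw -0.010681199496715116
```

```bash
python3 -m handwheel '[[[0.08,0,1.0],[0,0,0]],[[0,0,0.3],[0,0,0]],[[0,0,0.1],[0,0,0]],[[0,0,0.1],[0,0,0]],[[0,0,0.1],[0,0,0]],[[0,0,0],[0,0,0]],[[0,0,0],[0,0,0]]]' && python3 -c "
from h import *
need([*tf(FILE,[(0,-.0398,0)])[0,:2],.059],np.pi/2-.1275); print(bot.read_state()['moment'])"
```

```text
time_s: 13.75
position: [0.4842, 0.0364, 0.061]
eef_rot: [3.141, -0.0, 1.443]
force: [0.2, 0.5, -0.5]
grip_width: 0.1
gripper_force: 39.7
need cm [-0.03 -0.1   0.2 ] rot [ 0. -0. -0.] t 13.75 F [ 0.2  0.5 -0.5] grip 0.1
[-0.0469359   0.02189873  0.00940206]
```

```bash
for i in 1; do python3 -m handwheel '[[[0,0,0.1],[0,0,0]],[[0,0,0],[0,0,0]]]'; python3 -m handwheel '[[[0,0,0.1],[0,0,0]],[[0,0,0],[0,0,0]]]'; python3 -c "
from h import *
print(bot.read_state()['force'],bot.read_state()['moment'])"; done
```

```text
time_s: 14.0
position: [0.4841, 0.0363, 0.0599]
eef_rot: [-3.142, 0.0, 1.443]
force: [-0.1, -0.3, -0.5]
grip_width: 0.102
gripper_force: 39.8
time_s: 14.25
position: [0.4843, 0.0362, 0.0591]
eef_rot: [3.141, 0.0, 1.443]
force: [-0.2, -1.5, -0.5]
grip_width: 0.102
gripper_force: 40.0
[-0.15971278 -1.45503123 -0.49136341] [-0.24112651 -0.07506551 -0.00425192]
```

```bash
S='import h;s=h.bot.read_state();print(s["position"].round(4) if hasattr(s["position"],"round") else s["position"],h.R.from_euler("z",0.1275).apply(s["force"]).round(2),h.R.from_euler("z",0.1275).apply(s["moment"]).round(3),s["eef_rot"])'; echo "$S">st.py
python3 -m handwheel '[[[-0.05,0,0],[0,0,0]],[[0,0,0],[0,0,0]]]' >/dev/null; python3 st.py;python3 -m handwheel '[[[0,0,0.1],[0,0,0]],[[0,0,0],[0,0,0]]]'>/dev/null; python3 st.py
```

```text
[0.4841 0.0357 0.0589] [ 0.52 -1.36 -1.69] [-0.206 -0.094  0.032] [3.14155845e+00 1.00675257e-04 1.44269251e+00]
[0.4842 0.0356 0.0578] [ 1.85 -1.65 -0.74] [-0.533 -0.297 -0.054] [3.14142885e+00 5.00867104e-04 1.44263808e+00]
```

```bash
python3 -m handwheel '[[[-0.05,0.05,0],[0,0,0]],[[0,0,0],[0,0,0]]]' >/dev/null; python3 st.py;python3 -m handwheel '[[[0,0,0.1],[0,0,0]],[[0,0,0],[0,0,0]]]'>/dev/null; python3 st.py
```

```text
[0.4844 0.0354 0.0578] [ 0.12  0.14 -0.88] [-0.172 -0.036 -0.034] [-3.14107403e+00 -2.52139202e-04  1.44286799e+00]
[0.4844 0.0353 0.0568] [ 0.27 -0.21 -1.46] [-0.137 -0.031  0.004] [-3.14139025e+00 -1.06077172e-04  1.44280509e+00]
```

```bash
python3 -m handwheel '[[[0,0,0.1],[0,0,0]],[[0,0,0.1],[0,0,0]],[[0,0,0],[0,0,0]]]' >/dev/null; python3 st.py;python3 -m handwheel '[[[0,0,0.15],[0,0,0]],[[0,0,0.15],[0,0,0]],[[0,0,0],[0,0,0]]]'>/dev/null; python3 st.py
```

```text
[0.4845 0.0353 0.0548] [ 0.62 -0.47 -1.52] [-0.1   -0.043  0.009] [-3.14141443e+00 -3.09802263e-05  1.44282924e+00]
[0.4844 0.0353 0.0518] [ 1.29 -0.79 -0.84] [-0.107 -0.006 -0.07 ] [-3.14135617e+00 -4.86950556e-05  1.44277826e+00]
```

Nearly 9 mm below the post tops with no resistance, so both posts are in the holes. Continue.

```bash
python3 -m handwheel '[[[-0.02,0.03,0.2],[0,0,0]],[[0,0,0.3],[0,0,0]],[[0,0,0.3],[0,0,0]],[[0,0,0],[0,0,0]]]' >/dev/null; python3 st.py;python3 -m handwheel '[[[0,0,0.3],[0,0,0]],[[0,0,0.3],[0,0,0]],[[0,0,0.3],[0,0,0]],[[0,0,0],[0,0,0]]]'>/dev/null; python3 st.py
```

```text
[0.4846 0.0351 0.0436] [ 0.02  0.63 -1.24] [-0.024  0.012 -0.04 ] [-3.14101812e+00  5.50114436e-05  1.44285745e+00]
[0.4846 0.035  0.0346] [ 0.41 -0.8  -1.49] [ 0.02   0.065 -0.023] [-3.14114015e+00  7.10273178e-05  1.44281396e+00]
```

Bottom at 0.022; target 0.006 → TCP about 0.0186.

```bash
python3 -m handwheel '[[[0,0,0.3],[0,0,0]],[[0,0,0.3],[0,0,0]],[[0,0,0.3],[0,0,0]],[[0,0,0.3],[0,0,0]],[[0,0,0],[0,0,0]]]' >/dev/null; python3 st.py;python3 -m handwheel '[[[0,0,0.15],[0,0,0]],[[0,0,0.15],[0,0,0]],[[0,0,0],[0,0,0]]]'>/dev/null; python3 st.py
```

```text
[0.4846 0.035  0.0226] [ 0.26 -0.65 -1.81] [-0.008  0.011 -0.049] [-3.14112235e+00  8.05571379e-05  1.44278294e+00]
[0.4847 0.035  0.0198] [ 0.14 -0.18 -1.73] [ 0.085 -0.033 -0.056] [-3.14141917e+00  3.02352243e-05  1.44279741e+00]
```

```bash
python3 -m handwheel '[[[0,0,0.08],[0,0,0]],[[0,0,0],[0,0,0]]]' >/dev/null; python3 st.py;python3 -m handwheel '[[[0,0,0.06],[0,0,0]],[[0,0,0],[0,0,0]]]'>/dev/null; python3 st.py
```

```text
[0.4848 0.035  0.0191] [ 0.18 -0.14 -1.52] [ 0.034  0.023 -0.033] [-3.14151584e+00 -2.01795060e-05  1.44279795e+00]
[0.4848 0.035  0.0186] [-0.05  0.45 -0.09] [-0.002  0.114 -0.07 ] [ 3.14142592e+00 -4.42149855e-05  1.44275895e+00]
```

The page touches the divider. Release and rise, and check.

```bash
python3 -m handwheel '[[[0,0,0.02],[0,0,0]],[[0,0,0],[0,0,0]],[[0,0,0],[0,0,0]],[[0,0,0],[0,0,0]],[[0,0,-1],[0,0,0]],[[0,0,-3],[0,0,0]],[[0,0,-5],[0,0,0]],[[0,0,-5],[0,0,0]],[[0,0,-2],[0,0,0]],[[0,0,0],[0,0,0]]]' 0.65 && python3 -c "
from h import *
a=bot.read_camera('side');b=bot.read_camera('top');cv2.imwrite('pics/rs.png',a);cv2.imwrite('pics/rt.png',b)
cv2.imwrite('pics/a6.png',np.hstack([cv2.resize(x,(400,400),interpolation=cv2.INTER_CUBIC) for x in(a[140:205,190:255],b[190:260,160:230])]))
print(inv:=0)
need([*tf(FILE,[(.076,.08,0)])[0,:2],.16],np.pi/2-.1275)"
```

```text
time_s: 19.75
position: [0.4856, 0.0351, 0.1804]
eef_rot: [3.138, -0.001, 1.443]
force: [0.1, -0.3, -0.8]
grip_width: 0.35
gripper_force: 0.0
0
need cm [12.09  7.44  1.76] rot [-0.001  0.    -0.001] t 19.85 F [-0.5  1.  -0.4] grip 0.351
```

View pics/a6.png

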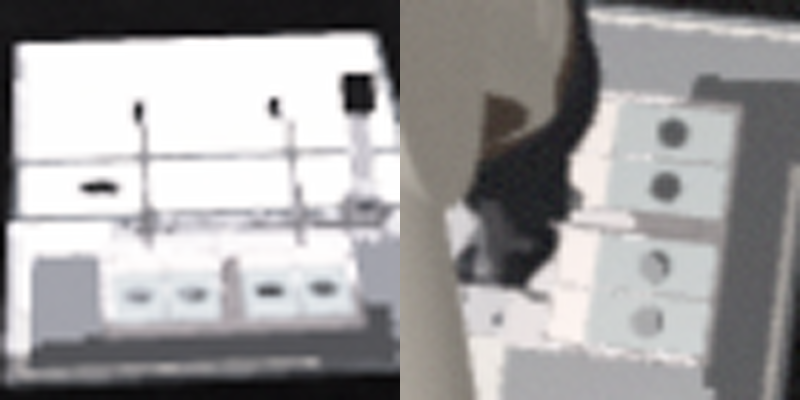

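The page lies flat: both posts come up through its holes (side px (214,180), (239,179)), and the lever and rings are still open. The seated pose gives the file in robot coordinates as (0.4899, 0.0745). Now shut the fingers and go in front of the lever.

```bash
sed -i 's/^FILE=np.array(\[.4882,.0757/FILE=np.array([.4899,.0745/' h.py; cat > nf.py <<'E'
import sys
from h import *
x,y,z=[float(v)/1000 for v in sys.argv[1:4]]
need([*tf(FILE,[(x,y,0)])[0,:2],z],np.pi/2-.1275)
s=bot.read_state();d=np.array(s["position"])[:2]-FILE[:2];a=FILE[2]
print("file mm",np.round([1000*(d[0]*np.cos(a)+d[1]*np.sin(a)),1000*(-d[0]*np.sin(a)+d[1]*np.cos(a)),1000*s["position"][2]],1),"Ffile",R.from_euler("z",-a).apply(s["force"]).round(1))
E
python3 nf.py 76 32 74
```

```text
need cm [ 7.19  7.63 10.36] rot [-0.001  0.    -0.001] t 19.85 F [-0.5  1.  -0.4] grip 0.351
file mm [ -0.3 -39.8 177.7] Ffile [-0.7  1.  -0.4]
```

```bash
python3 -m handwheel '[[[2,2.5,0],[0,0,0]],[[3,3,0],[0,0,0]],[[2.2,2.1,0],[0,0,0]],[[0,0,3],[0,0,0]],[[0,0,4],[0,0,0]],[[0,0,2.4],[0,0,0]],[[0,0,1],[0,0,0]],[[0,0,0],[0,0,0]],[[0,0,0],[0,0,0]]]' 1 40; python3 nf.py 76 46 74
```

```text
time_s: 20.98
position: [0.5699, 0.0968, 0.0754]
eef_rot: [3.14, -0.0, 1.443]
force: [-0.4, 0.1, 0.6]
grip_width: 0.001
gripper_force: 0.0
need cm [ 1.37 -0.05  0.14] rot [ 0.001 -0.    -0.001] t 20.975 F [-0.4  0.1  0.6] grip 0.001
file mm [76.5 32.3 75.4] Ffile [-0.4  0.   0.6]
```

```bash
python3 -m handwheel '[[[0.5,0,0.1],[0,0,0]],[[0.4,0,0.1],[0,0,0]],[[0.4,0,0],[0,0,0]],[[0.2,0,0],[0,0,0]],[[0,0,0],[0,0,0]]]'>/dev/null; python3 nf.py 76 56.7 69.3; python3 -m handwheel '[[[0.35,0,0.15],[0,0,0]],[[0.35,0,0.15],[0,0,0]],[[0.35,0,0.15],[0,0,0]],[[0,0,0],[0,0,0]]]'>/dev/null; python3 nf.py 76 67 63
```

```text
need cm [0.94 0.01 0.3 ] rot [-0.  0. -0.] t 21.6 F [ 1.  -0.9  0.8] grip 0.003
file mm [75.9 47.3 72.3] Ffile [ 1.1 -0.8  0.8]
need cm [0.93 0.01 0.46] rot [-0.  0. -0.] t 22.1 F [-1.1 -2.   0.2] grip -0.004
file mm [75.9 57.7 67.6] Ffile [-0.8 -2.1  0.2]
```

```bash
python3 -m handwheel '[[[0.33,0,0.18],[0,0,0]],[[0.33,0,0.18],[0,0,0]],[[0.3,0,0.15],[0,0,0]],[[0,0,0],[0,0,0]]]'>/dev/null; python3 nf.py 76 77 55; python3 -m handwheel '[[[0.33,0,0.25],[0,0,0]],[[0.33,0,0.27],[0,0,0]],[[0.3,0,0.25],[0,0,0]],[[0,0,0],[0,0,0]]]'>/dev/null; python3 nf.py 76 85 47.8
```

```text
need cm [0.98 0.   0.76] rot [-0.  0. -0.] t 22.6 F [-1.2 -4.5  0.7] grip 0.0
file mm [76.  67.2 62.6] Ffile [-0.6 -4.7  0.7]
need cm [ 0.86 -0.01  0.73] rot [ 0.     0.001 -0.001] t 23.1 F [-1.5 -8.   3. ] grip -0.001
file mm [76.1 76.4 55.1] Ffile [-0.5 -8.1  3. ]
```

```bash
python3 -m handwheel '[[[0.25,0,0.25],[0,0,0]],[[0.25,0,0.25],[0,0,0]],[[0,0,0],[0,0,0]]]'>/dev/null; python3 nf.py 76 85 47.8; python3 -m handwheel '[[[0.25,0,0.25],[0,0,0]],[[0.2,0,0.25],[0,0,0]],[[0,0,0],[0,0,0]]]'>/dev/null; python3 nf.py 76 92 41.7
```

```text
need cm [ 0.38 -0.03  0.26] rot [ 0.001  0.001 -0.001] t 23.475 F [-0.6 -7.8  5.1] grip -0.002
file mm [76.3 81.2 50.4] Ffile [ 0.3 -7.8  5.1]
need cm [ 0.64 -0.05  0.4 ] rot [ 0.001  0.001 -0.001] t 23.85 F [-0.8 -9.6  6.2] grip 0.001
file mm [76.5 85.7 45.7] Ffile [ 0.4 -9.6  6.2]
```

```bash
python3 -m handwheel '[[[0.22,0,0.27],[0,0,0]],[[0.2,0,0.27],[0,0,0]],[[0,0,0],[0,0,0]]]'>/dev/null; python3 nf.py 76 95 36; python3 -m handwheel '[[[0.2,0,0.25],[0,0,0]],[[0.2,0,0.25],[0,0,0]],[[0,0,0],[0,0,0]]]'>/dev/null; python3 nf.py 76 98 32
```

```text
need cm [ 0.51 -0.06  0.45] rot [ 0.002  0.001 -0.001] t 24.225 F [-1.6 -8.7  8. ] grip 0.001
file mm [76.6 89.9 40.5] Ffile [-0.5 -8.9  8. ]
need cm [ 0.36 -0.08  0.39] rot [ 0.002 -0.    -0.001] t 24.6 F [-0.5 -6.6  8.8] grip -0.002
file mm [76.8 94.4 35.9] Ffile [ 0.3 -6.6  8.8]
```

```bash
python3 -m handwheel '[[[0.15,0,0.25],[0,0,0]],[[0.15,0,0.2],[0,0,0]],[[0,0,0],[0,0,0]]]'>/dev/null; python3 nf.py 76 98 30; python3 -m handwheel '[[[0,0,0.2],[0,0,0]],[[0,0,0.2],[0,0,0]],[[0,0,0],[0,0,0]]]'>/dev/null; python3 nf.py 76 98 26
```

```text
need cm [ 0.04 -0.09  0.16] rot [ 0.003 -0.    -0.001] t 24.975 F [-0.9 -6.9  9.5] grip 0.002
file mm [76.9 97.6 31.6] Ffile [ 0.  -6.9  9.5]
need cm [ 0.   -0.09  0.16] rot [ 0.002 -0.001 -0.001] t 25.35 F [-0.9 -3.5  8.7] grip 0.001
file mm [76.9 98.  27.6] Ffile [-0.4 -3.6  8.7]
```

```bash
for i in 1; do python3 -m handwheel '[[[0,0,0.15],[0,0,0]],[[0,0,0],[0,0,0]]]'>/dev/null; python3 nf.py 76 98 22;python3 -m handwheel '[[[0,0,0.15],[0,0,0]],[[0,0,0],[0,0,0]]]'>/dev/null; python3 nf.py 76 98 22;python3 -m handwheel '[[[0,0,0.1],[0,0,0]],[[0,0,0],[0,0,0]]]'>/dev/null; python3 nf.py 76 98 22; done
```

```text
need cm [-0.01 -0.09  0.4 ] rot [ 0.002 -0.001 -0.   ] t 25.6 F [-0.5 -3.4  7.9] grip 0.001
file mm [76.8 98.1 26. ] Ffile [-0.1 -3.4  7.9]
need cm [-0.02 -0.07  0.2 ] rot [ 0.002 -0.002 -0.   ] t 25.85 F [ 1.9 -1.2  4.6] grip 0.001
file mm [76.7 98.2 24. ] Ffile [ 2.  -1.   4.6]
need cm [ 0.03  0.04 -0.04] rot [-0.001 -0.    -0.   ] t 26.1 F [ 0.   0.1 -0.2] grip -0.001
file mm [75.6 97.7 21.6] Ffile [ 0.   0.1 -0.2]
```

```bash
for i in 1; do python3 -m handwheel '[[[0,0,0.1],[0,0,0]],[[0,0,0],[0,0,0]]]'>/dev/null; python3 nf.py 76 98 22;python3 -m handwheel '[[[0,0,0.1],[0,0,0]],[[0,0,0],[0,0,0]]]'>/dev/null; python3 nf.py 76 98 22; done
python3 - <<'E'
from h import *
a=bot.read_camera('side')
cv2.imwrite('pics/a7.png',cv2.resize(a[140:205,190:255],(600,600),interpolation=cv2.INTER_CUBIC))
E
```

```text
need cm [ 0.04  0.02 -0.12] rot [-0.001  0.    -0.   ] t 26.35 F [-0.7 -0.1  0.1] grip -0.0
file mm [75.8 97.6 20.8] Ffile [-0.7 -0.2  0.1]
need cm [ 0.04 -0.   -0.16] rot [ 0.    -0.    -0.001] t 26.6 F [-0.9 -0.7  3. ] grip 0.003
file mm [76.  97.6 20.4] Ffile [-0.8 -0.8  3. ]
```

View pics/a7.png

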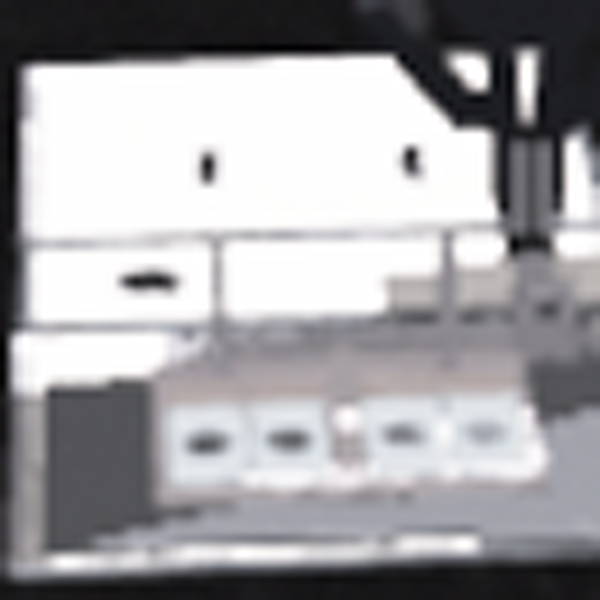

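The fingers rest on the thumb with the lever down: it clicked (force fell to zero, then a hard stop was felt at z=20.4). The rings look closed on the posts. Press a touch more, retreat, and compare the pictures numerically with the start.

```bash
python3 -m handwheel '[[[0,0,0.08],[0,0,0]],[[0,0,0],[0,0,0]]]'>/dev/null; python3 nf.py 76 98 20; python3 -m handwheel '[[[0,0,-0.5],[0,0,0]],[[0,0,-2],[0,0,0]],[[0,0,-4],[0,0,0]],[[0,0,-5],[0,0,0]],[[0,0,-5],[0,0,0]],[[-2,0,-2],[0,0,0]],[[-6,-2,0],[0,0,0]],[[-6,-2,0],[0,0,0]],[[-6,-2,0],[0,0,0]],[[-6,-2,0],[0,0,0]]]'; python3 -m handwheel '[[[-6,-2,0],[0,0,0]],[[-6,-2,0],[0,0,0]],[[-6,-2,0],[0,0,0]],[[-4,0,0],[0,0,0]],[[0,0,0],[0,0,0]]]'
python3 - <<'E'
from h import *
def dark(c,im):
    g=cv2.cvtColor(im,cv2.COLOR_BGR2GRAY);u,v=(157,197) if c=="top" else(247,164);r=9
    q=cv2.resize(g[v-r:v+r+1,u-r:u+r+1],None,fx=6,fy=6,interpolation=cv2.INTER_CUBIC)
    n,l,st,ce=cv2.connectedComponentsWithStats((q<90).astype(np.uint8));i=1+np.argmax(st[1:,4]);return (ce[i]/6-r+[u,v]).round(2),st[i,4]
for c in P:
    im=bot.read_camera(c);cv2.imwrite(f"pics/end_{c}.png",im)
    o="_open" if c=="top" else "_open"
    print(c,"start",dark(c,cv2.imread(f"pics/{c}0.png")),"open",dark(c,cv2.imread(f"pics/{c}_open.png")),"now",dark(c,im))
    for l in("forceps","marker","timer"):
        d=bot.trace(l,c)
        if d: print(l,round(d[0]["confidence"],2),d[0]["box"])
    a=cv2.imread(f"pics/{c}0.png").astype(int);
    l,t,w,h_=((160,185,50,65) if c=="top" else(195,155,60,22));
    for n,b in(("open",cv2.imread(f"pics/{c}_open.png")),("now",im)): print(n,"mean diff to start over rings/lever",np.abs(a-b)[t:t+h_,l:l+24].mean().round(2))
E
```

```text
need cm [ 0.04 -0.02  0.  ] rot [ 0.001 -0.    -0.001] t 26.9 F [-2.8 -0.1  7.7] grip 0.005
file mm [76.2 97.6 20. ] Ffile [-2.8 -0.5  7.7]
time_s: 28.15
position: [0.4648, -0.0854, 0.2034]
eef_rot: [-3.141, 0.0, 1.443]
force: [1.1, 0.1, -0.4]
grip_width: -0.003
gripper_force: 0.0
time_s: 28.78
position: [0.3783, -0.2942, 0.203]
eef_rot: [-3.14, -0.001, 1.439]
force: [-0.6, 0.2, -1.0]
grip_width: 0.003
gripper_force: 0.0
side start (array([255.9 , 158.41]), np.int32(566)) open (array([243.47, 164.3 ]), np.int32(7537)) now (array([255.9 , 158.41]), np.int32(566))
forceps 0.49 [273.4, 210.0, 22.7, 18.0]
marker 0.52 [286.5, 171.0, 18.1, 8.6]
timer 0.58 [184.2, 268.8, 34.8, 25.7]
open mean diff to start over rings/lever 24.98
now mean diff to start over rings/lever 109.36
top start (array([158.26, 198.06]), np.int32(1335)) open (array([163.41, 194.19]), np.int32(1402)) now (array([158.27, 198.07]), np.int32(1347))
forceps 0.62 [267.0, 184.5, 31.0, 5.9]
marker 0.61 [171.3, 139.4, 42.9, 20.4]
open mean diff to start over rings/lever 13.43
now mean diff to start over rings/lever 4.76
```

The thumb piece is back at its starting pixel (158.27, 198.07), so the lever is home. The page sits on both posts and the arm is clear. Handing in.

```bash
python3 -c "
from rig import bot
print(bot.finish_job())"
```

```text
the job is handed in; nothing more can be done
None
```

The page is filed flat on both posts, the lever clicked home with the rings closed, the highest force read while pressing it shut was about 12 N, and the job is handed in, though no verdict was returned.

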